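# Seat a clay brick on the measuring board and close the jaw on it

### The job

Get the excavated clay brick ready for its length to be read on the measuring board: with the fingertips push it along the board, never picking it up, until it sits flush in the corner against both the long aluminium fence and the blue end stop. Only after that, push the green sliding jaw along until it touches the free end of the brick, and leave both there. Leave the small dark pot, the tape measure and the jar where they stand.

Things in the scene. Friction and masses are not known exactly. Their poses are not given: they have to be found in the camera images.
- board: Fixed grey measuring board, 170 mm (x) by 440 mm (y), top face 12 mm above the table. Origin: centre of underside. Aluminium fence along its +x edge (far from the robot): inner face at x = +60 mm, top 42 mm above the table. Blue stop at its +y end (the left): inner face at y = +190 mm, top 52 mm above the table. Dark scale ticks along the -x edge. Yaw within 0.25 rad.
- brick_center (a point): Centre of the loose terracotta brick, 60 mm (x) by 110 mm (y) by 45 mm high, 0.3 to 0.6 kg, pattern on top. Lies flat on the board between stop and jaw, its axes within 0.3 rad of the board's. Seated in the corner its centre is at x = +30, y = +135 mm in the board's frame, 34.5 mm above the table, axes parallel to the board's.
- jaw (a joint): Travel of the green sliding jaw along the board in m, 0 to 0.25, growing towards the stop (board +y). Its front (aluminium) face is at y = -0.130 + value in the board's frame. About 2 N of friction; stays where it is left. Starts at 0 to 0.03; about 0.21 when it touches the seated brick.
- jaw_face (a point): Point on the front face of the green jaw, at x = +30 mm in the board's frame, 34.5 mm above the table; axes as the board's. The jaw is an upright block 100 mm wide (board x from -45 to +55 mm), 24 mm thick behind this face (towards board -y), top 63 mm above the table; its back is a plain upright face.
- pot: Dark clay pot, 68 mm across, 65 mm high, loose; origin at the centre of its underside. To be left alone.
- tape: Yellow tape measure, 62 by 34 by 57 mm high, loose; origin at the centre of its underside. To be left alone.
- jar: Small sample jar with white cap, 52 mm across, 60 mm high, loose; origin at the centre of its underside. To be left alone.
Not all that is in view belongs to the job. Of the things that look like the part that bears brick_center, the largest one is meant.

How it is judged:
By the outcome, as a careful person would: the job done as asked, in the order asked, and still so for the second after the job is handed in, with the robot touching nothing.
It also fails if it takes over 67 s, if anything falls off the work surface, if the arm or the gripper's body presses on something with over 40 N, if the wrist force passes 120 N, or if a joint passes its speed limit or range.

### The arm

A 6-joint arm with a two-finger parallel gripper is mounted at the origin on the work surface. World frame = base frame: x ahead of the robot, y to its left, z up, the work surface at z = 0. Lengths are in mm, angles in rad, forces in N, time in s.
With the tool pointing down it reaches from about 275 to 750 mm from the base axis. Payload 10.2 kg.
Tool frame: the origin (TCP) lies at the very end of the fingers, on their centre line; the grasp point (between the pads) lies 19 mm behind it (ctrl.pinch_z is the distance from the TCP to the grasp point, in mm); y points along the fingers, z is the direction in which the jaws open and shut, and the axes are right-handed (so a half turn about y gives the same grasp; the last joint's range is limited). The gripper opens to 85 mm and grips with 20 to 120 N. Pads are 22 mm wide; open, the fingers measure 114 mm over their backs; the gripper's body (76 mm by 85 mm) begins 54 mm behind the grasp point. The pads swing forward as they close: fully open they stand 13 mm farther back than shut.
Start: joints at [-1.332, 0.313, 1.498, -0, 1.331, -0.223], TCP at [233.908, -470.019, 231.294] pointing down, gripper open.
Joint ranges: [-2.94, 2.94], [-0.97, 2.17], [0.19, 2.56], [-1.23, 4.37], [0.02, 3.11], [-2.88, 2.88]. Speed limits (rad/s): [2.39, 2.39, 3.01, 3.14, 3.14, 3.14].

### API

Orientations are given as a unit quaternion [w, x, y, z].
In Python, from rig import sense, eyes, ctrl gives the robot as it stands. The module is installed in compiled form; this text tells all that it offers.
- The arm moves only by the shell command python3 -m handwheel 'ROWS' [FORCE]. ROWS is JSON, a list of rows, each an object of numbers: "grip": the finger opening in mm, from 0 to 85.4; "tx", "ty", "tz": the shift along the tool's x, y, z in mm; "wx", "wy", "wz": the turn, a rotation vector about the tool's x, y, z in rad. In form: [{"grip": .., "tx": .., "ty": .., "tz": .., "wx": .., "wy": .., "wz": ..}, ...]. A call has 1 to 10 rows; each row shifts and turns the commanded pose from where the row before left it, along the tool's axes as they then stand; what a row does not reach is not made up. A row lasts 1/12 s, in which the tool goes at most 41.7 mm and 7.16 degrees, less where a joint would pass 70% of its speed; a pose out of reach is approached as far as the arm can. A call is refused whole if a number of a shift passes 41.7 or a number of a turn 0.125, either way. A call with a gripper value outside its range is refused whole. The fingers move at their own pace and stop on an object; FORCE is the grip in N (left out, the last holds). Time passes only in rows, so rows that do not move let the fingers close. It gives the time, the measured TCP pose, the force and the opening at its end, in the units of the state.
- sense(): the state, without advancing time (a new reading comes with each control period).
- eyes.capture(name): name is "scene" or "top" or "wrist"; returns a dict with "pixels" (420x560x3 uint8, red, green, blue), "mtx" (3x3 intrinsics, pixels), "R" (3x3) and "t" (3): a world point X has camera coordinates R X + t. Camera axes: x right, y down, z forward; pixel columns grow to the right and rows downward; lengths in mm; the calibration is good to about 2 mm. A picture is of the moment at which its call begins. There is no depth.
- ctrl.finish_job(): hands the job in, once; it reports no verdict.
The state is a dict: "time_s": time; "joints": joint angles; "dq": joint speeds; "tau": joint torques, N m; "eef_pos": TCP position; "ee_rot": TCP orientation; "force": force on the tool from outside, world axes, zero at the start; "wrist_torque": the same for the moment, N m; "grip_width": opening from 0.0 (shut) to 1.0 (fully open).
Only numpy, scipy, OpenCV 4.12 (cv2) and the standard library are available. Lean on these libraries where they do the work, as an engineer would, in place of code of your own. Each camera call takes 0.05 s, during which the arm holds its last target.

## Working session

There is one attempt and no reset: what is moved stays moved. The work goes in short steps, Python scripts to look and compute and a shell command to move; the robot and the scene stay as the last step left them, time stands still between calls to the robot, and variables do not carry over. Pictures are saved under pics/ and viewed, and the job is handed in when it is done.

```bash
mkdir -p pics; python3 - <<'E'
from rig import sense, eyes, ctrl
import cv2,pickle
print(sense())
for n in("scene","top","wrist"):
    c=eyes.capture(n); cv2.imwrite(f"pics/{n}0.png",c["pixels"][:,:,::-1]); pickle.dump(c,open(f"{n}0.pkl","wb"))
    print(n,c["mtx"].tolist(),c["R"].tolist(),c["t"].tolist())
E
```

```text
{'time_s': 0.0, 'joints': array([-1.33236017e+00,  3.13471969e-01,  1.49845500e+00, -1.87145097e-05,
        1.33100205e+00, -2.23384677e-01]), 'dq': array([5.03015836e-04, 1.04100477e-03, 1.20739465e-03, 4.10747769e-05,
       3.91970634e-04, 5.78708774e-05]), 'tau': array([ 1.19086108e-03, -4.12260246e+01, -2.59743404e+01, -9.20732350e-05,
        4.16219162e-03, -3.96527611e-06]), 'eef_pos': array([ 233.85688607, -469.74262226,  230.71709274]), 'ee_rot': array([ 0.16182271, -0.16184267,  0.68881096, -0.68786613]), 'force': array([-0.28068532,  1.07495605, -0.89512387]), 'wrist_torque': array([-0.05616573,  0.01924227,  0.00353743]), 'grip_width': 0.9969475969983694}
scene [[532.4042363237725, 0.0, 285.5169592104778], [0.0, 532.4042363237725, 211.04090574185918], [0.0, 0.0, 1.0]] [[-0.0751899854053271, 0.996997997311196, 0.018478621491092265], [0.6582565036409161, 0.06354600266439189, -0.7501068463624455], [-0.7490292661232826, -0.044236850055597854, -0.6610584388599657]] [-79.54329306019375, -309.3503440815607, 1551.8849339574806]
top [[511.3813359066306, 0.0, 281.01146651885017], [0.0, 511.3813359066306, 213.21628868235607], [0.0, 0.0, 1.0]] [[-0.006681399725143429, -0.9999561471162821, -0.006562220818679996], [-0.9713797990768188, 0.008048369787237844, -0.23739526046079087], [0.237437665173813, 0.004788276112354052, -0.9713909756471283]] [113.5002366490161, 553.3517204881164, 862.3936170227962]
wrist [[337.2404019224161, 0.0, 272.1222278049658], [0.0, 337.2404019224161, 210.4370283456337], [0.0, 0.0, 1.0]] [[0.4455346475612353, -0.8952626981429366, -0.0018918605438777308], [-0.851197462238675, -0.42425816122334065, 0.3089787903947971], [-0.2774198228334231, -0.13605040958858436, -0.9510670470318342]] [-523.9426761808535, -41.040953656859614, 380.42113887078347]
```

View pics/scene0.png

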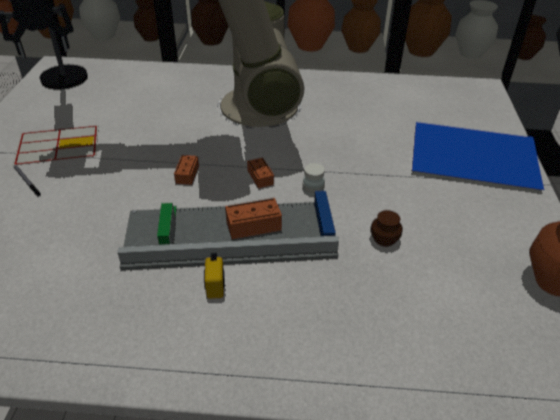

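View pics/top0.png

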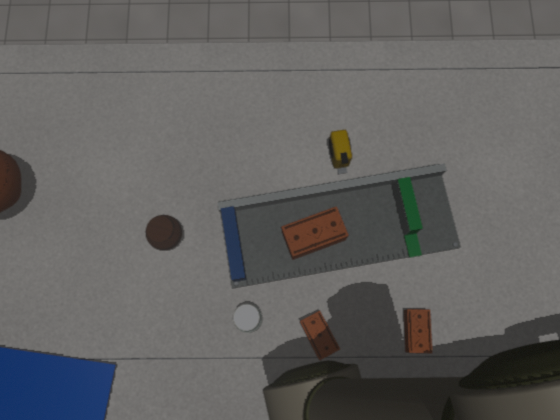

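View pics/wrist0.png

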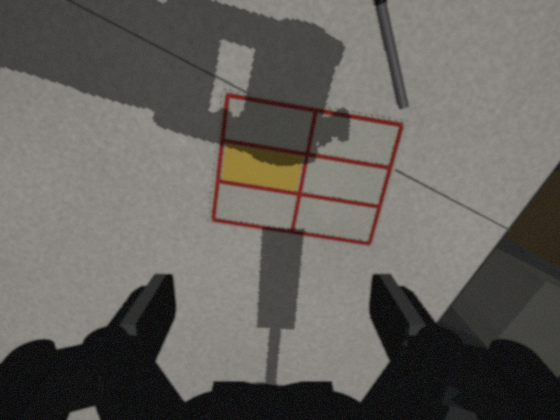

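Candidates for the brick in the top view: a large one on the board at (314,232), and small ones on the table at (320,334) and (418,330). I choose the one on the board and check it in a crop.

```bash
python3 - <<'E'
import cv2
im=cv2.imread("pics/top0.png")[150:300,205:470]
cv2.imwrite("pics/topcrop.png",cv2.resize(im,None,fx=3,fy=3,interpolation=cv2.INTER_CUBIC))
E
```

```text
(no output)
```

View pics/topcrop.png

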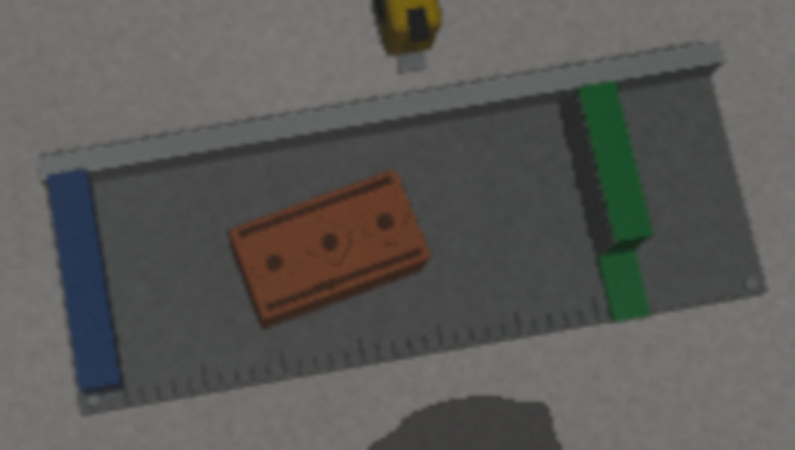

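```bash
cat > h.py <<'E'
import numpy as np,cv2,pickle
def ray(c,px,z):
    K,R,t=c["mtx"],np.array(c["R"]),np.array(c["t"])
    d=R.T@np.linalg.solve(K,np.array([px[0],px[1],1.])); o=-R.T@t
    return o+d*(z-o[2])/d[2]
def proj(c,X):
    Y=np.array(c["R"])@np.array(X,float)+c["t"]; p=c["mtx"]@Y; return p[:2]/p[2]
E
python3 - <<'E'
from h import *
c=pickle.load(open("top0.pkl","rb"))
f=lambda u,v,z:ray(c,(205+(u-1)/3,150+(v-1)/3),z)[:2].round(1)
P=dict(LL=(82,414,12),LR=(763,293,12),FoL=(40,155,42),FoR=(718,43,42),FiL=(92,172,42),FiR=(720,66,42),StR1=(88,172,52),StR2=(122,387,52),
b1=(231,232,57),b2=(392,172,57),b3=(429,253,57),b4=(264,318,57),j1=(580,88,63),j2=(613,247,63),j3=(616,84,63),j4=(651,238,63),pot=((163-205)*3,(232-150)*3,60),jar=((247-205)*3,(317-150)*3,60),tape=((340-205)*3,0,57),tapeb=(410,70,0))
for k,v in P.items(): print(k,f(*v))
E
```

```text
LL [425.6 201.9]
LR [ 498.4 -226.8]
FoL [584.3 227.8]
FoR [ 654.4 -202.2]
FiL [573. 195.]
FiR [ 639.  -202.2]
StR1 [570.4 196.5]
StR2 [437.6 174.2]
b1 [530.7 108.4]
b2 [567.6   9.3]
b3 [516.7 -11.5]
b4 [477.8  88.9]
j1 [ 618.6 -107.8]
j2 [ 518.3 -121.6]
j3 [ 621.  -130.2]
j4 [ 523.7 -144.8]
pot [523.1 324.8]
jar [370.5 170.6]
tape [679.6  -2.5]
tapeb [651.9 -10.8]
```

```bash
cat >> h.py <<'E'
from scipy.spatial.transform import Rotation as Ro
YAW=0.165;EX=np.array([np.cos(YAW),np.sin(YAW)]);EY=np.array([-EX[1],EX[0]])
C=np.array([537.6,-89.5])
def b2w(x,y): v=C+[x,y]; return EX*v[0]+EY*v[1]
def w2b(w): return np.array([EX@w[:2],EY@w[:2]])-C
def plan(bx,by,z,zyaw=None):
    """zyaw: desired world heading of the tool z axis"""
    from rig import sense
    s=sense(); q=np.array(s["ee_rot"]); R=Ro.from_quat(q[[1,2,3,0]])
    p=np.array(s["eef_pos"]); T=np.r_[b2w(bx,by),z]
    print("t",s["time_s"],"pos",p.round(1),"board",w2b(p).round(1),"axes x,y,z",R.as_matrix().T.round(3).tolist(),"F",s["force"].round(1),"j",s["joints"].round(2))
    print("shift tool",R.inv().apply(T-p).round(1),"world",(T-p).round(1))
    if zyaw is not None:
        z=np.array([np.cos(zyaw),np.sin(zyaw),0]);y=np.array([0,0,-1.]);M=np.c_[np.cross(y,z),y,z]
        G=Ro.from_matrix(M); print("turn rotvec",(R.inv()*G).as_rotvec().round(3),"shift in final axes",G.inv().apply(T-p).round(1))
E
python3 - <<'E'
from h import *
plan(-77,52,200,YAW+np.pi/2)
plan(-77,52,200,YAW-np.pi/2)
E
```

```text
t 0.15 pos [ 233.9 -469.8  230.9] board [-384.1 -412.4] axes x,y,z [[-0.895, -0.446, -0.0], [-0.0, 0.001, -1.0], [0.446, -0.895, -0.001]] F [0.7 0.2 0.8] j [-1.33  0.31  1.5  -0.    1.33 -0.22]
shift tool [-429.5   31.3 -354.2] world [226.6 508.5 -30.9]
turn rotvec [-0.000e+00 -2.845e+00 -1.000e-03] shift in final axes [307.1  30.9 464.4]
t 0.15 pos [ 233.9 -469.8  230.9] board [-384.1 -412.4] axes x,y,z [[-0.895, -0.446, -0.0], [-0.0, 0.001, -1.0], [0.446, -0.895, -0.001]] F [0.7 0.2 0.8] j [-1.33  0.31  1.5  -0.    1.33 -0.22]
shift tool [-429.5   31.3 -354.2] world [226.6 508.5 -30.9]
turn rotvec [ 0.001  0.297 -0.   ] shift in final axes [-307.1   30.9 -464.4]
```

```bash
python3 -m handwheel '[{"grip":60,"wy":0.099},{"grip":60,"wy":0.099},{"grip":60,"wy":0.099},{"tx":-21.9,"tz":-33.2,"grip":60},{"tx":-21.9,"tz":-33.2,"grip":60},{"tx":-21.9,"tz":-33.2,"grip":60},{"tx":-21.9,"tz":-33.2,"grip":60},{"tx":-21.9,"tz":-33.2,"grip":60},{"tx":-21.9,"tz":-33.2,"grip":60},{"tx":-21.9,"tz":-33.2,"grip":60}]' 40
python3 -m handwheel '[{"tx":-21.9,"tz":-33.2,"grip":60},{"tx":-21.9,"tz":-33.2,"grip":60},{"tx":-21.9,"tz":-33.2,"grip":60},{"tx":-21.9,"tz":-33.2,"grip":60},{"tx":-21.9,"tz":-33.2,"grip":60},{"tx":-21.9,"tz":-33.2,"grip":60},{"tx":-21.9,"tz":-33.2,"grip":60},{"grip":60},{"grip":60}]'
python3 - <<'E'
from h import *
plan(-77,52,20,YAW-np.pi/2)
from rig import eyes
for n in("wrist","top"):
    c=eyes.capture(n); cv2.imwrite(f"pics/{n}1.png",c["pixels"][:,:,::-1]); pickle.dump(c,open(f"{n}1.pkl","wb"))
E
```

```text
t 0.15 pos [ 233.9 -469.8  230.9] board [-384.1 -412.4] axes x,y,z [[-0.895, -0.446, -0.0], [-0.0, 0.001, -1.0], [0.446, -0.895, -0.001]] F [0.7 0.2 0.8] j [-1.33  0.31  1.5  -0.    1.33 -0.22]
shift tool [-429.4  211.3 -354. ] world [ 226.6  508.5 -210.9]
turn rotvec [ 0.001  0.297 -0.   ] shift in final axes [-307.1  210.9 -464.4]invalid input
invalid input
```

```bash
python3 -m handwheel '[{"grip":60,"tx":0,"ty":0,"tz":0,"wx":0,"wy":0.099,"wz":0},{"grip":60,"tx":0,"ty":0,"tz":0,"wx":0,"wy":0.099,"wz":0},{"grip":60,"tx":0,"ty":0,"tz":0,"wx":0,"wy":0.099,"wz":0}]' 40
```

```text
time_s: 0.5
eef_pos: [233.9, -470.0, 231.2]
ee_rot: [0.056, -0.056, 0.705, -0.705]
force: [-0.3, 0.0, 0.5]
grip_width: 0.703
```

```bash
python3 -m handwheel '[{"grip":60,"tx":-21.9,"ty":0,"tz":-33.2,"wx":0,"wy":0,"wz":0},{"grip":60,"tx":-21.9,"ty":0,"tz":-33.2,"wx":0,"wy":0,"wz":0},{"grip":60,"tx":-21.9,"ty":0,"tz":-33.2,"wx":0,"wy":0,"wz":0},{"grip":60,"tx":-21.9,"ty":0,"tz":-33.2,"wx":0,"wy":0,"wz":0},{"grip":60,"tx":-21.9,"ty":0,"tz":-33.2,"wx":0,"wy":0,"wz":0},{"grip":60,"tx":-21.9,"ty":0,"tz":-33.2,"wx":0,"wy":0,"wz":0},{"grip":60,"tx":-21.9,"ty":0,"tz":-33.2,"wx":0,"wy":0,"wz":0}]' && python3 -m handwheel '[{"grip":60,"tx":-21.9,"ty":0,"tz":-33.2,"wx":0,"wy":0,"wz":0},{"grip":60,"tx":-21.9,"ty":0,"tz":-33.2,"wx":0,"wy":0,"wz":0},{"grip":60,"tx":-21.9,"ty":0,"tz":-33.2,"wx":0,"wy":0,"wz":0},{"grip":60,"tx":-21.9,"ty":0,"tz":-33.2,"wx":0,"wy":0,"wz":0},{"grip":60,"tx":-21.9,"ty":0,"tz":-33.2,"wx":0,"wy":0,"wz":0},{"grip":60,"tx":-21.9,"ty":0,"tz":-33.2,"wx":0,"wy":0,"wz":0},{"grip":60,"tx":-21.9,"ty":0,"tz":-33.2,"wx":0,"wy":0,"wz":0},{"grip":60,"tx":0,"ty":0,"tz":0,"wx":0,"wy":0,"wz":0},{"grip":60,"tx":0,"ty":0,"tz":0,"wx":0,"wy":0,"wz":0}]'
python3 - <<'E'
from h import *
plan(-77,52,20,YAW-np.pi/2)
from rig import eyes
for n in("wrist","top"):
    c=eyes.capture(n); cv2.imwrite(f"pics/{n}1.png",c["pixels"][:,:,::-1]); pickle.dump(c,open(f"{n}1.pkl","wb"))
E
```

```text
time_s: 1.08
eef_pos: [347.3, -213.8, 231.4]
ee_rot: [-0.058, 0.058, -0.705, 0.705]
force: [0.6, -0.8, -0.1]
grip_width: 0.703
time_s: 1.83
eef_pos: [460.2, 40.3, 231.0]
ee_rot: [0.059, -0.06, 0.705, -0.705]
force: [-0.2, -0.6, 0.6]
grip_width: 0.704
t 1.8333 pos [460.2  40.3 231. ] board [-77.   53.7] axes x,y,z [[-0.986, -0.168, 0.001], [-0.001, 0.0, -1.0], [0.168, -0.986, -0.0]] F [-0.2 -0.6  0.6] j [-0.17  0.17  1.68 -0.    1.29  1.24]
shift tool [-1.00e-01  2.11e+02  1.70e+00] world [   0.3   -1.6 -211. ]
turn rotvec [0.    0.004 0.001] shift in final axes [ -0.  211.    1.7]
```

View pics/wrist1.png

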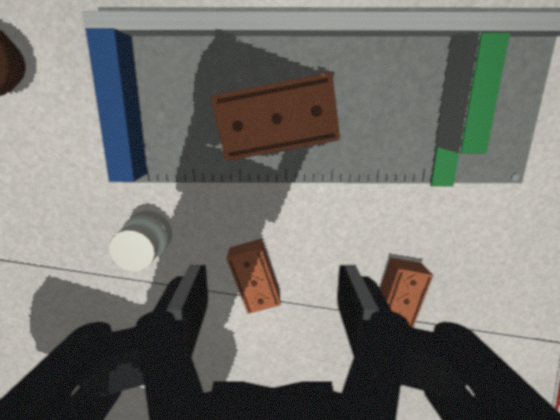

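```bash
python3 - <<'E'
from h import *
c=pickle.load(open("wrist1.pkl","rb"))
for k,v in dict(b1=(213,97,57),b2=(331,72,57),b3=(339,137,57),b4=(226,158,57),bl=(108,182,12),br=(523,182,12),fiL=(95,32,42),fiR=(558,32,42),st1=(117,30,52),st2=(134,180,52),ch=(276,118,57),jar=(133,250,60),sb=(230,248,20),sb2=(262,240,20),j1=(476,33,63),j2=(461,152,63)).items():
    w=ray(c,v[:2],v[2]); print(k,w.round(1)[:2],w2b(w).round(1))
E
```

```text
b1 [531.6 106.1] [  4.2 106.9]
b2 [569.4   7.2] [25.2  3.1]
b3 [516.3 -12.4] [-30.3  -7.5]
b4 [479.6  87.9] [-50.1  97.4]
bl [423.4 217.2] [-84.3 234.2]
br [ 499.9 -231.7] [ -82.6 -221.2]
fiL [568.  217.5] [ 58.4 210.8]
fiR [ 636.4 -185. ] [  59.8 -197.5]
st1 [571.8 194.1] [ 58.3 187. ]
st2 [442.3 174.2] [-72.7 188.6]
ch [523.3  47.8] [-13.6  50.7]
jar [371.2 169.1] [-143.7  195.3]
sb [371.2  74.4] [-159.2  101.9]
sb2 [387.1  39.9] [-149.2   65.2]
j1 [ 618.1 -103.4] [  55.1 -114.1]
j2 [ 522.3 -124.4] [ -42.8 -119. ]
```

```bash
python3 -m handwheel '[{"grip":60,"tx":0,"ty":35,"tz":0,"wx":0,"wy":0.004,"wz":0},{"grip":60,"tx":0,"ty":35,"tz":0,"wx":0,"wy":0,"wz":0},{"grip":60,"tx":0,"ty":35,"tz":0,"wx":0,"wy":0,"wz":0},{"grip":60,"tx":0,"ty":35,"tz":0,"wx":0,"wy":0,"wz":0},{"grip":60,"tx":0,"ty":35,"tz":0,"wx":0,"wy":0,"wz":0},{"grip":60,"tx":0,"ty":25,"tz":0,"wx":0,"wy":0,"wz":0},{"grip":60,"tx":0,"ty":6,"tz":0,"wx":0,"wy":0,"wz":0},{"grip":60,"tx":0,"ty":4,"tz":0,"wx":0,"wy":0,"wz":0},{"grip":60,"tx":0,"ty":0,"tz":0,"wx":0,"wy":0,"wz":0}]'
python3 - <<'E'
from h import *
plan(-77,52,20,YAW-np.pi/2)
from rig import eyes
for n in("scene","wrist"):
    c=eyes.capture(n); im=c["pixels"][:,:,::-1]; pickle.dump(c,open(f"{n}2.pkl","wb"))
    if n=="scene": im=cv2.resize(im[140:300,110:400],None,fx=2.7,fy=2.7,interpolation=cv2.INTER_CUBIC)
    cv2.imwrite(f"pics/{n}2.png",im)
E
```

```text
time_s: 2.68
eef_pos: [460.5, 38.0, 21.9]
ee_rot: [-0.057, 0.056, -0.705, 0.705]
force: [-0.3, -0.3, 0.4]
grip_width: 0.7
t 2.6833 pos [460.5  38.   21.9] board [-77.1  51.3] axes x,y,z [[-0.987, -0.159, -0.001], [0.001, -0.0, -1.0], [0.159, -0.987, 0.0]] F [-0.3 -0.3  0.4] j [-0.17  0.47  1.9  -0.    0.76  1.24]
shift tool [-0.1  1.9 -0.7] world [ 0.   0.7 -1.9]
turn rotvec [-0.    -0.006 -0.001] shift in final axes [-0.1  1.9 -0.7]
```

View pics/scene2.png

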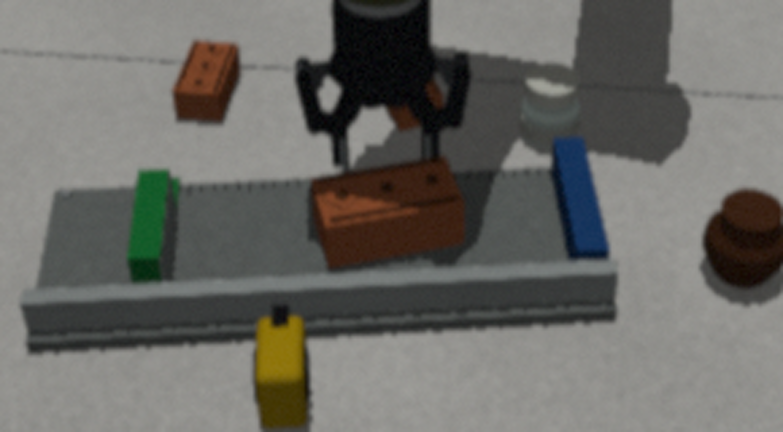

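View pics/wrist2.png

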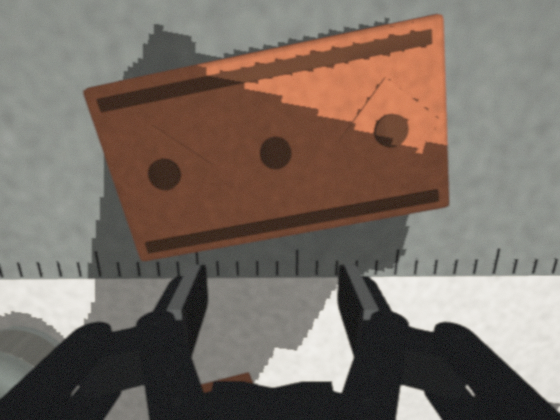

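```bash
python3 -m handwheel '[{"grip":60,"tx":-5,"ty":0,"tz":0,"wx":0,"wy":-0.006,"wz":0},{"grip":60,"tx":-5,"ty":0,"tz":0,"wx":0,"wy":0,"wz":0},{"grip":60,"tx":-5,"ty":0,"tz":0,"wx":0,"wy":0,"wz":0},{"grip":60,"tx":-5,"ty":0,"tz":0,"wx":0,"wy":0,"wz":0},{"grip":60,"tx":-5,"ty":0,"tz":0,"wx":0,"wy":0,"wz":0},{"grip":60,"tx":-5,"ty":0,"tz":0,"wx":0,"wy":0,"wz":0},{"grip":60,"tx":-5,"ty":0,"tz":0,"wx":0,"wy":0,"wz":0},{"grip":60,"tx":-5,"ty":0,"tz":0,"wx":0,"wy":0,"wz":0},{"grip":60,"tx":-5,"ty":0,"tz":0,"wx":0,"wy":0,"wz":0},{"grip":60,"tx":0,"ty":0,"tz":0,"wx":0,"wy":0,"wz":0}]'
python3 - <<'E'
from h import *
plan(-11,52,20,YAW-np.pi/2)
from rig import eyes
for n in("wrist",):
    c=eyes.capture(n); im=c["pixels"][:,:,::-1]; pickle.dump(c,open(f"{n}3.pkl","wb"))
    cv2.imwrite(f"pics/{n}3.png",im)
E
```

```text
time_s: 3.62
eef_pos: [505.7, 46.2, 21.4]
ee_rot: [-0.059, 0.058, -0.705, 0.705]
force: [0.2, -0.0, 0.6]
grip_width: 0.702
t 3.6167 pos [505.7  46.2  21.4] board [-31.2  52. ] axes x,y,z [[-0.986, -0.166, -0.001], [0.001, -0.0, -1.0], [0.166, -0.986, 0.0]] F [ 0.2 -0.   0.6] j [-0.14  0.55  1.77  0.    0.82  1.26]
shift tool [-20.2   1.4   0.1] world [19.9  3.3 -1.4]
turn rotvec [-0.     0.002 -0.001] shift in final axes [-20.2   1.4   0. ]
```

View pics/wrist3.png

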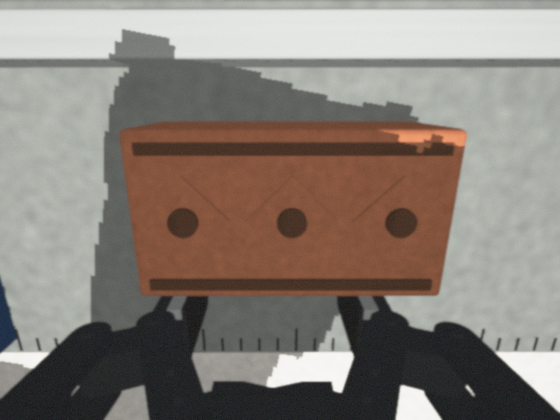

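The brick (centre about (292,222)) is squared up, with its long side parallel to the fence, and both fingers behind it. I continue to the fence.

```bash
python3 -m handwheel '[{"grip":60,"tx":-4,"ty":0,"tz":0,"wx":0,"wy":0.002,"wz":0},{"grip":60,"tx":-4,"ty":0,"tz":0,"wx":0,"wy":0,"wz":0},{"grip":60,"tx":-4,"ty":0,"tz":0,"wx":0,"wy":0,"wz":0},{"grip":60,"tx":-3,"ty":0,"tz":0,"wx":0,"wy":0,"wz":0},{"grip":60,"tx":-2,"ty":0,"tz":0,"wx":0,"wy":0,"wz":0},{"grip":60,"tx":0,"ty":0,"tz":0,"wx":0,"wy":0,"wz":0}]'
python3 - <<'E'
from h import *
plan(-11,52,20,YAW-np.pi/2)
from rig import eyes
for n in("wrist",):
    c=eyes.capture(n); im=c["pixels"][:,:,::-1]; pickle.dump(c,open(f"{n}4.pkl","wb"))
    cv2.imwrite(f"pics/{n}4.png",im)
E
```

```text
time_s: 4.17
eef_pos: [521.8, 49.1, 21.3]
ee_rot: [-0.059, 0.058, -0.705, 0.705]
force: [0.3, 0.0, -0.0]
grip_width: 0.7
t 4.1667 pos [521.8  49.1  21.3] board [-14.8  52.2] axes x,y,z [[-0.986, -0.164, -0.001], [0.001, -0.0, -1.0], [0.164, -0.986, 0.0]] F [ 0.3  0.  -0. ] j [-0.13  0.58  1.72  0.    0.85  1.28]
shift tool [-3.8  1.3  0.2] world [ 3.8  0.4 -1.3]
turn rotvec [-0.    -0.    -0.001] shift in final axes [-3.8  1.3  0.2]
```

View pics/wrist4.png

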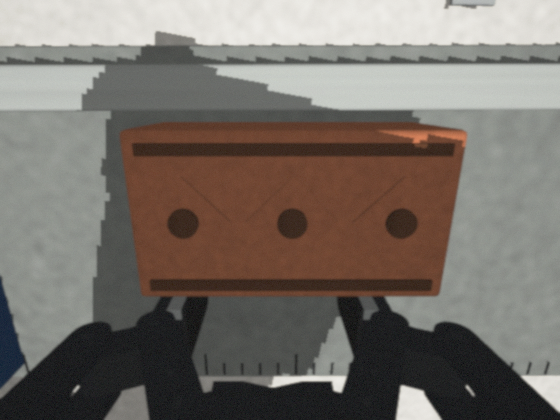

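```bash
python3 -m handwheel '[{"grip":60,"tx":-1.5,"ty":0,"tz":0,"wx":0,"wy":0,"wz":0},{"grip":60,"tx":-1.5,"ty":0,"tz":0,"wx":0,"wy":0,"wz":0},{"grip":60,"tx":0,"ty":0,"tz":0,"wx":0,"wy":0,"wz":0}]'; python3 -m handwheel '[{"grip":60,"tx":-1.5,"ty":0,"tz":0,"wx":0,"wy":0,"wz":0},{"grip":60,"tx":0,"ty":0,"tz":0,"wx":0,"wy":0,"wz":0}]'; python3 -m handwheel '[{"grip":60,"tx":-1,"ty":0,"tz":0,"wx":0,"wy":0,"wz":0},{"grip":60,"tx":0,"ty":0,"tz":0,"wx":0,"wy":0,"wz":0}]'
```

```text
time_s: 4.47
eef_pos: [524.4, 49.5, 21.4]
ee_rot: [0.058, -0.058, 0.705, -0.705]
force: [-2.0, -0.0, 1.3]
grip_width: 0.707
time_s: 4.63
eef_pos: [525.8, 49.8, 21.3]
ee_rot: [0.058, -0.058, 0.705, -0.705]
force: [-1.4, 0.5, 0.8]
grip_width: 0.706
time_s: 4.8
eef_pos: [526.8, 49.9, 21.3]
ee_rot: [0.058, -0.058, 0.705, -0.705]
force: [-2.6, -0.3, 2.0]
grip_width: 0.703
```

```bash
python3 -m handwheel '[{"grip":60,"tx":-1,"ty":0,"tz":0,"wx":0,"wy":0,"wz":0},{"grip":60,"tx":0,"ty":0,"tz":0,"wx":0,"wy":0,"wz":0}]'; python3 -m handwheel '[{"grip":60,"tx":-1,"ty":0,"tz":0,"wx":0,"wy":0,"wz":0},{"grip":60,"tx":0,"ty":0,"tz":0,"wx":0,"wy":0,"wz":0}]'; python3 - <<'E'
from h import *
plan(-11,52,20,YAW-np.pi/2)
from rig import eyes
for n in("wrist",):
    c=eyes.capture(n); im=c["pixels"][:,:,::-1]; pickle.dump(c,open(f"{n}5.pkl","wb"))
    cv2.imwrite(f"pics/{n}5.png",im)
E
```

```text
time_s: 4.97
eef_pos: [527.0, 50.0, 21.2]
ee_rot: [0.058, -0.059, 0.705, -0.705]
force: [-7.0, -2.3, 4.9]
grip_width: 0.705
time_s: 5.13
eef_pos: [527.0, 50.0, 21.2]
ee_rot: [-0.057, 0.06, -0.705, 0.705]
force: [-13.9, -4.0, 9.5]
grip_width: 0.705
t 5.1333 pos [527.   50.   21.2] board [-9.6 52.3] axes x,y,z [[-0.986, -0.165, 0.005], [-0.005, -0.0, -1.0], [0.165, -0.986, -0.0]] F [-13.9  -4.    9.5] j [-0.13  0.59  1.7  -0.    0.86  1.28]
shift tool [1.4 1.2 0.3] world [-1.4 -0.5 -1.2]
turn rotvec [0.    0.    0.005] shift in final axes [1.4 1.2 0.3]
```

View pics/wrist5.png

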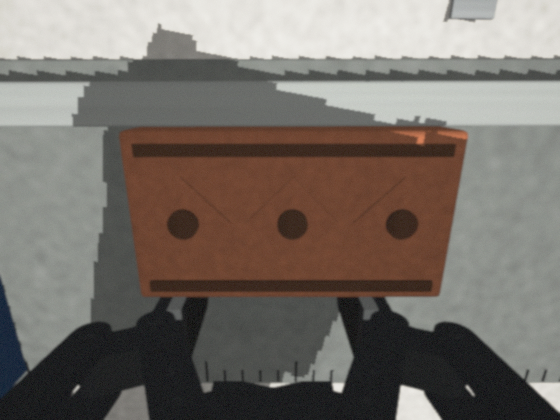

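```bash
python3 -m handwheel '[{"grip":60,"tx":3,"ty":0,"tz":0,"wx":0,"wy":0,"wz":0},{"grip":60,"tx":6,"ty":0,"tz":0,"wx":0,"wy":0,"wz":0},{"grip":60,"tx":6,"ty":-10,"tz":0,"wx":0,"wy":0,"wz":0},{"grip":60,"tx":0,"ty":-30,"tz":0,"wx":0,"wy":0,"wz":0},{"grip":60,"tx":0,"ty":-30,"tz":0,"wx":0,"wy":0,"wz":0},{"grip":15,"tx":0,"ty":-20,"tz":0,"wx":0,"wy":0,"wz":0},{"grip":15,"tx":0,"ty":0,"tz":0,"wx":0,"wy":-0.12,"wz":0},{"grip":15,"tx":0,"ty":0,"tz":0,"wx":0,"wy":-0.12,"wz":0},{"grip":15,"tx":0,"ty":0,"tz":0,"wx":0,"wy":-0.12,"wz":0},{"grip":15,"tx":0,"ty":0,"tz":0,"wx":0,"wy":-0.12,"wz":0}]' && python3 -m handwheel '[{"grip":15,"tx":0,"ty":0,"tz":0,"wx":0,"wy":-0.12,"wz":0},{"grip":15,"tx":0,"ty":0,"tz":0,"wx":0,"wy":-0.12,"wz":0},{"grip":15,"tx":0,"ty":0,"tz":0,"wx":0,"wy":-0.12,"wz":0},{"grip":15,"tx":0,"ty":0,"tz":0,"wx":0,"wy":-0.12,"wz":0},{"grip":15,"tx":0,"ty":0,"tz":0,"wx":0,"wy":-0.12,"wz":0},{"grip":15,"tx":0,"ty":0,"tz":0,"wx":0,"wy":-0.12,"wz":0},{"grip":15,"tx":0,"ty":0,"tz":0,"wx":0,"wy":-0.12,"wz":0},{"grip":15,"tx":0,"ty":0,"tz":0,"wx":0,"wy":-0.12,"wz":0},{"grip":15,"tx":0,"ty":0,"tz":0,"wx":0,"wy":-0.12,"wz":0},{"grip":15,"tx":0,"ty":0,"tz":0,"wx":0,"wy":0,"wz":0}]'
python3 - <<'E'
from h import *
plan(28,-45,20,YAW)
from rig import eyes
for n in("wrist",):
    c=eyes.capture(n); im=c["pixels"][:,:,::-1]; pickle.dump(c,open(f"{n}6.pkl","wb"))
    cv2.imwrite(f"pics/{n}6.png",im)
E
```

```text
time_s: 6.02
eef_pos: [514.0, 47.8, 111.5]
ee_rot: [-0.227, 0.226, -0.67, 0.67]
force: [-0.5, 0.2, 0.5]
grip_width: 0.173
time_s: 6.85
eef_pos: [513.9, 47.8, 111.3]
ee_rot: [0.538, -0.538, 0.459, -0.459]
force: [0.1, 0.9, -0.4]
grip_width: 0.171
t 6.85 pos [513.9  47.8 111.3] board [-22.8  52.2] axes x,y,z [[0.158, -0.988, 0.0], [0.001, 0.0, -1.0], [0.988, 0.158, 0.001]] F [ 0.1  0.9 -0.4] j [-0.13  0.42  1.68  0.    1.04 -0.29]
shift tool [96.9 91.4 51.4] world [ 66.1 -87.6 -91.3]
turn rotvec [-0.001 -0.007  0.   ] shift in final axes [97.2 91.3 50.8]
```

View pics/wrist6.png

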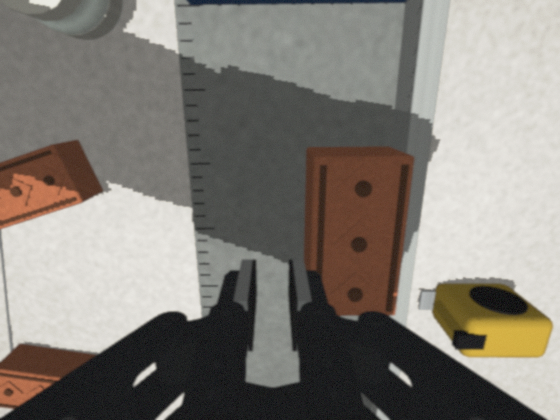

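```bash
python3 - <<'E'
from h import *
c=pickle.load(open("wrist6.pkl","rb"))
for k,v in dict(b1=(307,148,57),b2=(412,154,57),b3=(395,314,57),hole=(358,244,57),tapetop=(435,285,57),tape0=(455,356,57),tag=(420,305,2),st=(190,3,52)).items():
    w=ray(c,v[:2],v[2]); print(k,w.round(1)[:2],w2b(w).round(1))
E
```

```text
b1 [524.6 103.7] [ -3.1 105.6]
b2 [585.7 109.9] [ 58.2 101.7]
b3 [605.2   2.7] [59.8 -7.3]
hole [568.   49.3] [30.8 44.9]
tapetop [625.4  28.6] [84. 15.]
tape0 [657.1 -24.7] [106.5 -42.7]
tag [653.4 -19.6] [103.8 -37.2]
st [450.3 167.6] [-65.9 180.8]
```

```bash
python3 -m handwheel '[{"grip":15,"tx":32.3,"ty":0,"tz":17,"wx":0,"wy":-0.007,"wz":0},{"grip":15,"tx":32.3,"ty":0,"tz":17,"wx":0,"wy":0,"wz":0},{"grip":15,"tx":32.3,"ty":0,"tz":17,"wx":0,"wy":0,"wz":0},{"grip":15,"tx":0,"ty":25,"tz":0,"wx":0,"wy":0,"wz":0},{"grip":15,"tx":0,"ty":25,"tz":0,"wx":0,"wy":0,"wz":0},{"grip":15,"tx":0,"ty":25,"tz":0,"wx":0,"wy":0,"wz":0},{"grip":15,"tx":0,"ty":10,"tz":0,"wx":0,"wy":0,"wz":0},{"grip":15,"tx":0,"ty":6,"tz":0,"wx":0,"wy":0,"wz":0},{"grip":15,"tx":0,"ty":0,"tz":0,"wx":0,"wy":0,"wz":0}]'
python3 - <<'E'
from h import *
plan(28,-45,20,YAW)
from rig import eyes
for n in("wrist",):
    c=eyes.capture(n); im=c["pixels"][:,:,::-1]; pickle.dump(c,open(f"{n}7.pkl","wb"))
    cv2.imwrite(f"pics/{n}7.png",im)
E
```

```text
time_s: 7.65
eef_pos: [579.4, -39.7, 19.9]
ee_rot: [-0.538, 0.538, -0.459, 0.458]
force: [-0.5, 0.1, 1.7]
grip_width: 0.177
t 7.65 pos [579.4 -39.7  19.9] board [ 27.4 -44.8] axes x,y,z [[0.159, -0.987, -0.0], [-0.001, 0.0, -1.0], [0.987, 0.159, -0.001]] F [-0.5  0.1  1.7] j [-0.27  0.67  1.54  0.    0.93 -0.43]
shift tool [ 0.2 -0.1  0.6] world [ 0.6 -0.1  0.1]
turn rotvec [ 0.001 -0.006 -0.   ] shift in final axes [ 0.2 -0.1  0.6]
```

View pics/wrist7.png

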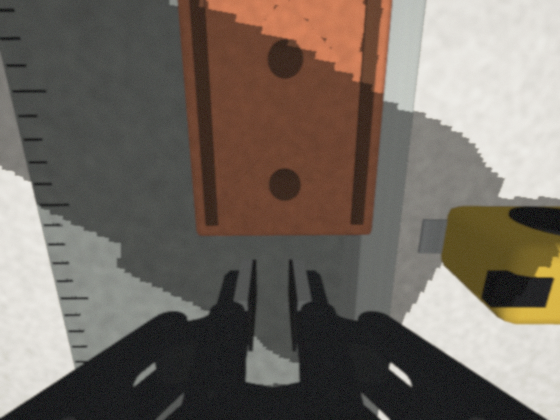

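```bash
python3 -m handwheel '[{"grip":15,"tx":-8,"ty":0,"tz":0,"wx":0,"wy":-0.006,"wz":0},{"grip":15,"tx":-8,"ty":0,"tz":0,"wx":0,"wy":0,"wz":0},{"grip":15,"tx":-4,"ty":0,"tz":0,"wx":0,"wy":0,"wz":0},{"grip":15,"tx":-5,"ty":0,"tz":0,"wx":0,"wy":0,"wz":0},{"grip":15,"tx":-7,"ty":0,"tz":0,"wx":0,"wy":0,"wz":0},{"grip":15,"tx":-7,"ty":0,"tz":0,"wx":0,"wy":0,"wz":0},{"grip":15,"tx":-7,"ty":0,"tz":0,"wx":0,"wy":0,"wz":0},{"grip":15,"tx":-7,"ty":0,"tz":0,"wx":0,"wy":0,"wz":0},{"grip":15,"tx":-7,"ty":0,"tz":0,"wx":0,"wy":0,"wz":0},{"grip":15,"tx":0,"ty":0,"tz":0,"wx":0,"wy":0,"wz":0}]'
python3 - <<'E'
from h import *
plan(28,70,20,YAW)
from rig import eyes
for n in("wrist",):
    c=eyes.capture(n); im=c["pixels"][:,:,::-1]; pickle.dump(c,open(f"{n}8.pkl","wb"))
    cv2.imwrite(f"pics/{n}8.png",im)
E
```

```text
time_s: 8.53
eef_pos: [569.1, 21.0, 20.1]
ee_rot: [0.54, -0.54, 0.457, -0.456]
force: [-0.9, -0.1, -0.3]
grip_width: 0.174
t 8.5333 pos [569.1  21.   20.1] board [27.2 16.7] axes x,y,z [[0.167, -0.986, -0.001], [-0.001, 0.001, -1.0], [0.986, 0.167, -0.001]] F [-0.9 -0.1 -0.3] j [-0.17  0.65  1.57  0.    0.91 -0.34]
shift tool [-53.3   0.2   1. ] world [-8.  52.7 -0.1]
turn rotvec [ 0.001  0.003 -0.001] shift in final axes [-53.3   0.1   0.8]
```

View pics/wrist8.png

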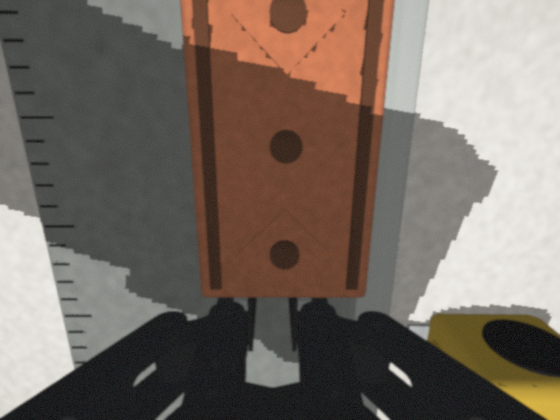

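```bash
python3 -m handwheel '[{"grip":15,"tx":-7,"ty":0,"tz":0,"wx":0,"wy":0,"wz":0},{"grip":15,"tx":-7,"ty":0,"tz":0,"wx":0,"wy":0,"wz":0},{"grip":15,"tx":-7,"ty":0,"tz":0,"wx":0,"wy":0,"wz":0},{"grip":15,"tx":-7,"ty":0,"tz":0,"wx":0,"wy":0,"wz":0},{"grip":15,"tx":-7,"ty":0,"tz":0,"wx":0,"wy":0,"wz":0},{"grip":15,"tx":-6,"ty":0,"tz":0,"wx":0,"wy":0,"wz":0},{"grip":15,"tx":-4,"ty":0,"tz":0,"wx":0,"wy":0,"wz":0},{"grip":15,"tx":-3,"ty":0,"tz":0,"wx":0,"wy":0,"wz":0},{"grip":15,"tx":0,"ty":0,"tz":0,"wx":0,"wy":0,"wz":0}]';python3 -m handwheel '[{"grip":15,"tx":-1.5,"ty":0,"tz":0,"wx":0,"wy":0,"wz":0},{"grip":15,"tx":0,"ty":0,"tz":0,"wx":0,"wy":0,"wz":0}]';python3 -m handwheel '[{"grip":15,"tx":-1.5,"ty":0,"tz":0,"wx":0,"wy":0,"wz":0},{"grip":15,"tx":0,"ty":0,"tz":0,"wx":0,"wy":0,"wz":0}]'
python3 - <<'E'
from h import *
plan(28,70,20,YAW)
from rig import eyes
for n in("wrist",):
    c=eyes.capture(n); im=c["pixels"][:,:,::-1]; pickle.dump(c,open(f"{n}9.pkl","wb"))
    cv2.imwrite(f"pics/{n}9.png",im)
E
```

```text
time_s: 9.33
eef_pos: [561.5, 67.4, 20.3]
ee_rot: [0.54, -0.54, 0.457, -0.456]
force: [0.3, 0.3, -0.5]
grip_width: 0.176
time_s: 9.5
eef_pos: [561.4, 68.2, 20.4]
ee_rot: [0.54, -0.54, 0.457, -0.457]
force: [-0.7, 0.2, -0.1]
grip_width: 0.175
time_s: 9.67
eef_pos: [561.3, 69.5, 20.4]
ee_rot: [0.54, -0.54, 0.456, -0.457]
force: [0.6, -1.1, 0.0]
grip_width: 0.174
t 9.6667 pos [561.3  69.5  20.4] board [27.5 65.9] axes x,y,z [[0.166, -0.986, 0.0], [0.0, -0.0, -1.0], [0.986, 0.166, 0.0]] F [ 0.6 -1.1  0. ] j [-0.08  0.65  1.59 -0.    0.91 -0.25]
shift tool [-4.1  0.4  0.6] world [-0.1  4.1 -0.4]
turn rotvec [-0.     0.002  0.   ] shift in final axes [-4.1  0.4  0.5]
```

View pics/wrist9.png

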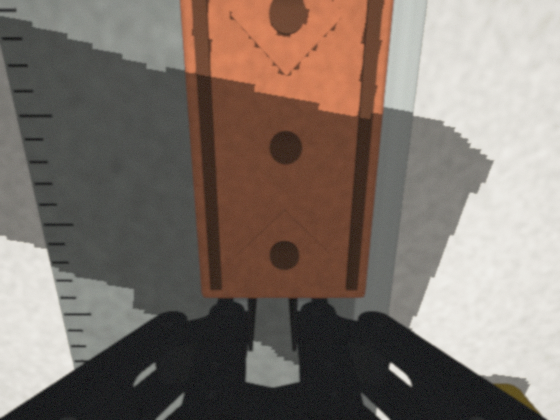

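```bash
for i in 1; do python3 -m handwheel '[{"grip":15,"tx":-1.5,"ty":0,"tz":0,"wx":0,"wy":0,"wz":0},{"grip":15,"tx":0,"ty":0,"tz":0,"wx":0,"wy":0,"wz":0}]'; done;python3 -m handwheel '[{"grip":15,"tx":-1.5,"ty":0,"tz":0,"wx":0,"wy":0,"wz":0},{"grip":15,"tx":0,"ty":0,"tz":0,"wx":0,"wy":0,"wz":0}]';python3 -m handwheel '[{"grip":15,"tx":-1,"ty":0,"tz":0,"wx":0,"wy":0,"wz":0},{"grip":15,"tx":0,"ty":0,"tz":0,"wx":0,"wy":0,"wz":0}]'
```

```text
time_s: 9.88
eef_pos: [561.0, 71.1, 20.4]
ee_rot: [0.54, -0.54, 0.456, -0.457]
force: [0.6, -1.8, 0.5]
grip_width: 0.173
time_s: 10.05
eef_pos: [560.9, 72.0, 20.4]
ee_rot: [-0.54, 0.54, -0.456, 0.457]
force: [1.6, -6.5, -0.2]
grip_width: 0.177
time_s: 10.22
eef_pos: [560.9, 72.0, 20.4]
ee_rot: [-0.539, 0.54, -0.456, 0.457]
force: [0.0, -11.8, -0.7]
grip_width: 0.177
```

```bash
python3 -m handwheel '[{"grip":15,"tx":-0.8,"ty":0,"tz":0,"wx":0,"wy":0,"wz":0},{"grip":15,"tx":0,"ty":0,"tz":0,"wx":0,"wy":0,"wz":0},{"grip":15,"tx":4,"ty":0,"tz":0,"wx":0,"wy":0,"wz":0},{"grip":15,"tx":15,"ty":0,"tz":0,"wx":0,"wy":0,"wz":0},{"grip":15,"tx":20,"ty":-30,"tz":0,"wx":0,"wy":0,"wz":0},{"grip":15,"tx":25,"ty":-30,"tz":0,"wx":0,"wy":0,"wz":0},{"grip":15,"tx":0,"ty":-40,"tz":0,"wx":0,"wy":0,"wz":0},{"grip":15,"tx":0,"ty":-30,"tz":0,"wx":0,"wy":0,"wz":0},{"grip":15,"tx":0,"ty":0,"tz":0,"wx":0,"wy":0,"wz":0}]'
python3 - <<'E'
from h import *
plan(5,-180,20,YAW)
from rig import eyes
for n in("wrist","top"):
    c=eyes.capture(n); im=c["pixels"][:,:,::-1]; pickle.dump(c,open(f"{n}10.pkl","wb"))
    if n=="top": im=cv2.resize(im[170:300,200:400],None,fx=4,fy=4,interpolation=cv2.INTER_CUBIC)
    cv2.imwrite(f"pics/{n}10.png",im)
E
```

```text
time_s: 10.97
eef_pos: [573.4, 10.9, 156.6]
ee_rot: [0.542, -0.538, 0.454, -0.46]
force: [0.3, 0.2, 0.7]
grip_width: 0.178
t 10.9667 pos [573.4  10.9 156.6] board [29.8  6.1] axes x,y,z [[0.166, -0.986, 0.003], [0.01, -0.001, -1.0], [0.986, 0.166, 0.01]] F [0.3 0.2 0.7] j [-0.19  0.48  1.46  0.    1.19 -0.35]
shift tool [185.7 136.9 -26.5] world [   6.1 -187.7 -136.6]
turn rotvec [-0.01   0.002  0.003] shift in final axes [186.1 136.6 -24.8]
```

View pics/wrist10.png

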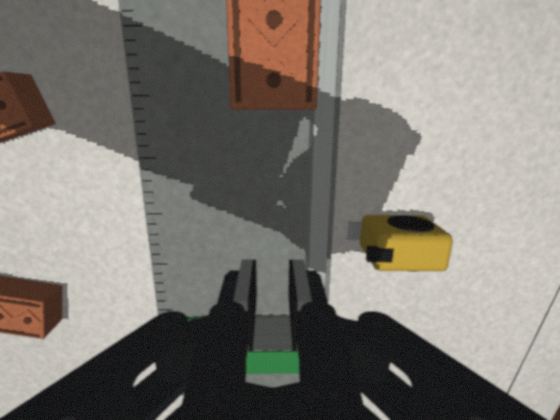

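View pics/top10.png

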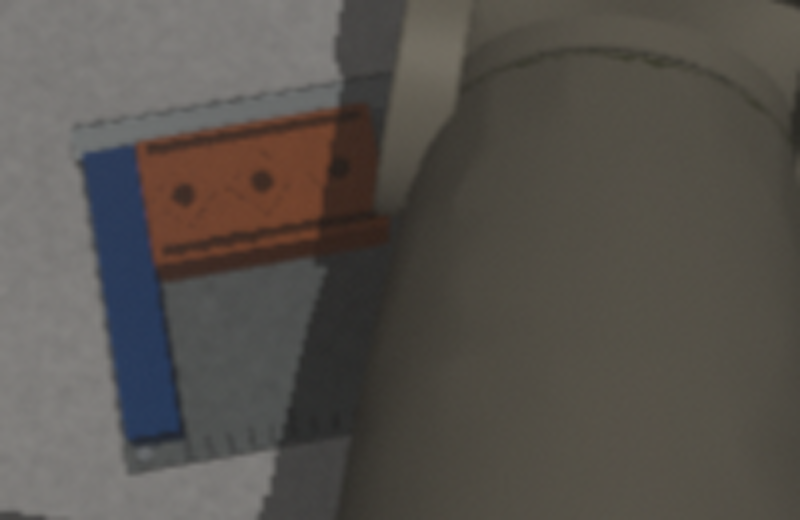

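```bash
python3 -m handwheel '[{"grip":0,"tx":-31,"ty":0,"tz":-18.5,"wx":-0.01,"wy":0.002,"wz":0.003},{"grip":0,"tx":-31,"ty":0,"tz":-18.5,"wx":0,"wy":0,"wz":0},{"grip":0,"tx":-31,"ty":0,"tz":-18.5,"wx":0,"wy":0,"wz":0},{"grip":0,"tx":-31,"ty":0,"tz":-18.5,"wx":0,"wy":0,"wz":0},{"grip":0,"tx":0,"ty":35,"tz":0,"wx":0,"wy":0,"wz":0},{"grip":0,"tx":0,"ty":35,"tz":0,"wx":0,"wy":0,"wz":0},{"grip":0,"tx":0,"ty":35,"tz":0,"wx":0,"wy":0,"wz":0},{"grip":0,"tx":0,"ty":20,"tz":0,"wx":0,"wy":0,"wz":0},{"grip":0,"tx":0,"ty":9,"tz":0,"wx":0,"wy":0,"wz":0},{"grip":0,"tx":0,"ty":0,"tz":0,"wx":0,"wy":0,"wz":0}]'
python3 - <<'E'
from h import *
plan(-15,130,20,YAW)
from rig import eyes
for n in("wrist",):
    c=eyes.capture(n); im=c["pixels"][:,:,::-1]; pickle.dump(c,open(f"{n}11.pkl","wb"))
    cv2.imwrite(f"pics/{n}11.png",im)
E
```

```text
time_s: 11.9
eef_pos: [474.3, 121.7, 14.7]
ee_rot: [-0.536, 0.543, -0.462, 0.452]
force: [-0.6, -0.4, -0.0]
grip_width: 0.001
t 11.9 pos [474.3 121.7  14.7] board [-49.7 131.7] axes x,y,z [[0.164, -0.986, -0.004], [-0.016, 0.001, -1.0], [0.986, 0.164, -0.015]] F [-0.6 -0.4 -0. ] j [ 0.01  0.54  1.81  0.    0.8  -0.16]
shift tool [ 1.6 -5.8 34.6] world [34.5  4.1  5.3]
turn rotvec [ 0.015  0.    -0.004] shift in final axes [ 1.7 -5.3 34.7]
```

View pics/wrist11.png

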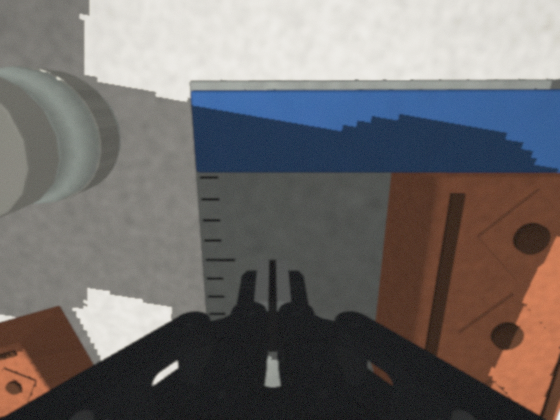

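```bash
python3 -m handwheel '[{"grip":0,"tx":0,"ty":-8,"tz":0,"wx":0.015,"wy":0,"wz":-0.004},{"grip":0,"tx":0,"ty":0,"tz":7,"wx":0,"wy":0,"wz":0},{"grip":0,"tx":0,"ty":0,"tz":7,"wx":0,"wy":0,"wz":0},{"grip":0,"tx":0,"ty":0,"tz":7,"wx":0,"wy":0,"wz":0},{"grip":0,"tx":0,"ty":0,"tz":6,"wx":0,"wy":0,"wz":0},{"grip":0,"tx":0,"ty":0,"tz":0,"wx":0,"wy":0,"wz":0}]';python3 -m handwheel '[{"grip":0,"tx":0,"ty":0,"tz":3,"wx":0,"wy":0,"wz":0},{"grip":0,"tx":0,"ty":0,"tz":0,"wx":0,"wy":0,"wz":0}]';python3 -m handwheel '[{"grip":0,"tx":0,"ty":0,"tz":2,"wx":0,"wy":0,"wz":0},{"grip":0,"tx":0,"ty":0,"tz":0,"wx":0,"wy":0,"wz":0}]'
```

```text
time_s: 12.45
eef_pos: [504.3, 126.0, 25.5]
ee_rot: [0.541, -0.538, 0.455, -0.459]
force: [-0.7, -0.2, 0.2]
grip_width: -0.001
time_s: 12.62
eef_pos: [506.1, 126.5, 25.2]
ee_rot: [0.541, -0.538, 0.456, -0.458]
force: [-0.5, -0.2, 0.8]
grip_width: 0.003
time_s: 12.78
eef_pos: [507.9, 126.8, 25.3]
ee_rot: [0.541, -0.538, 0.456, -0.459]
force: [0.0, 0.1, -0.2]
grip_width: -0.002
```

```bash
python3 -m handwheel '[{"grip":0,"tx":0,"ty":0,"tz":2,"wx":0,"wy":0,"wz":0},{"grip":0,"tx":0,"ty":0,"tz":0,"wx":0,"wy":0,"wz":0}]';python3 -m handwheel '[{"grip":0,"tx":0,"ty":0,"tz":1.5,"wx":0,"wy":0,"wz":0},{"grip":0,"tx":0,"ty":0,"tz":0,"wx":0,"wy":0,"wz":0}]';python3 -m handwheel '[{"grip":0,"tx":0,"ty":0,"tz":1.5,"wx":0,"wy":0,"wz":0},{"grip":0,"tx":0,"ty":0,"tz":0,"wx":0,"wy":0,"wz":0}]'
```

```text
time_s: 12.95
eef_pos: [510.0, 127.1, 25.4]
ee_rot: [0.541, -0.538, 0.456, -0.459]
force: [0.1, 0.3, 0.3]
grip_width: -0.002
time_s: 13.12
eef_pos: [511.1, 127.4, 25.2]
ee_rot: [0.54, -0.539, 0.456, -0.458]
force: [-0.8, -0.5, 0.5]
grip_width: -0.002
time_s: 13.28
eef_pos: [511.2, 127.4, 25.1]
ee_rot: [-0.54, 0.54, -0.457, 0.457]
force: [-9.0, -3.0, 5.9]
grip_width: -0.0
```

```bash
python3 -m handwheel '[{"grip":0,"tx":0,"ty":0,"tz":-4,"wx":0,"wy":0,"wz":0},{"grip":0,"tx":0,"ty":0,"tz":-20,"wx":0,"wy":0,"wz":0},{"grip":0,"tx":0,"ty":-40,"tz":0,"wx":0,"wy":0,"wz":0},{"grip":0,"tx":0,"ty":-40,"tz":0,"wx":0,"wy":0,"wz":0},{"grip":0,"tx":0,"ty":-40,"tz":0,"wx":0,"wy":0,"wz":0},{"grip":0,"tx":38,"ty":0,"tz":5,"wx":0,"wy":0,"wz":0},{"grip":0,"tx":38,"ty":0,"tz":5,"wx":0,"wy":0,"wz":0},{"grip":0,"tx":38,"ty":0,"tz":5,"wx":0,"wy":0,"wz":0},{"grip":0,"tx":38,"ty":0,"tz":5,"wx":0,"wy":0,"wz":0},{"grip":0,"tx":38,"ty":0,"tz":5,"wx":0,"wy":0,"wz":0}]';python3 -m handwheel '[{"grip":0,"tx":38,"ty":0,"tz":5,"wx":0,"wy":0,"wz":0},{"grip":0,"tx":38,"ty":0,"tz":5,"wx":0,"wy":0,"wz":0},{"grip":0,"tx":38,"ty":0,"tz":5,"wx":0,"wy":0,"wz":0},{"grip":0,"tx":6,"ty":0,"tz":0,"wx":0,"wy":0,"wz":0},{"grip":0,"tx":0,"ty":0,"tz":0,"wx":0,"wy":0,"wz":0}]'
python3 - <<'E'
from h import *
plan(5,-180,25,YAW)
from rig import eyes
for n in("wrist","top"):
    c=eyes.capture(n); im=c["pixels"][:,:,::-1]; pickle.dump(c,open(f"{n}12.pkl","wb"))
    if n=="top": im=cv2.resize(im[150:300,205:470],None,fx=3,fy=3,interpolation=cv2.INTER_CUBIC)
    cv2.imwrite(f"pics/{n}12.png",im)
E
```

```text
time_s: 14.12
eef_pos: [544.6, -61.5, 145.7]
ee_rot: [0.541, -0.538, 0.455, -0.459]
force: [0.7, 0.5, -0.7]
grip_width: -0.001
time_s: 14.53
eef_pos: [578.8, -177.8, 145.2]
ee_rot: [0.54, -0.538, 0.456, -0.459]
force: [-0.3, 1.6, 0.1]
grip_width: -0.002
t 14.5333 pos [ 578.8 -177.8  145.2] board [   4.2 -180.9] axes x,y,z [[0.161, -0.987, 0.001], [0.005, -0.0, -1.0], [0.987, 0.161, 0.005]] F [-0.3  1.6  0.1] j [-0.49  0.56  1.36  0.    1.22 -0.65]
shift tool [ -1.1 120.2   0.2] world [   0.7    1.  -120.2]
turn rotvec [-0.005 -0.003  0.001] shift in final axes [ -0.9 120.2   0.8]
```

View pics/wrist12.png

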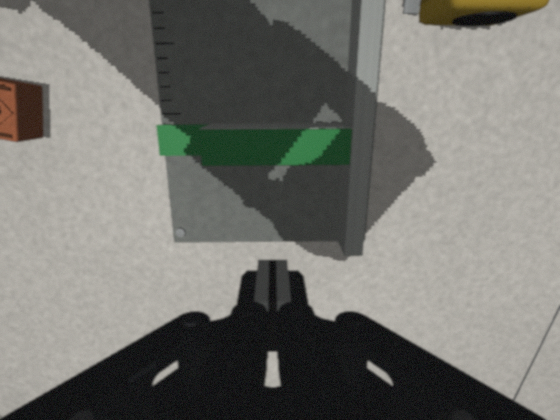

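View pics/top12.png

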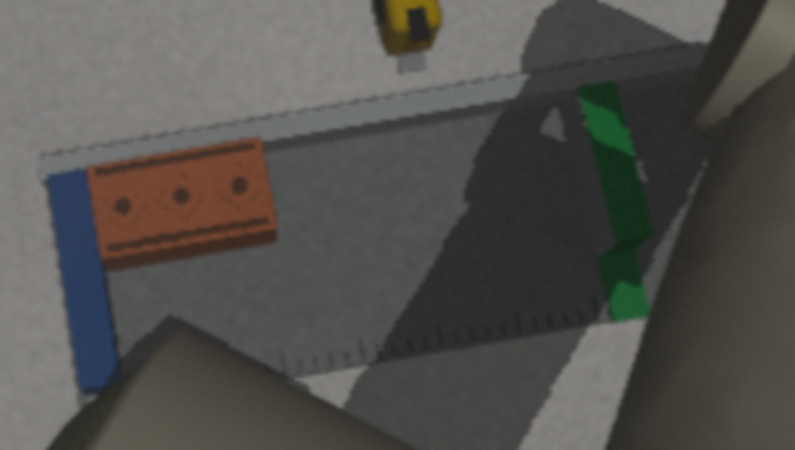

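The brick sits in the corner (crop, brick at about (183,200), touching both the blue stop and the fence), and the jaw hasn't moved. Next I descend behind the jaw and push it.

```bash
python3 -m handwheel '[{"grip":0,"tx":0,"ty":35,"tz":0,"wx":-0.005,"wy":-0.003,"wz":0},{"grip":0,"tx":0,"ty":35,"tz":0,"wx":0,"wy":0,"wz":0},{"grip":0,"tx":0,"ty":30,"tz":0,"wx":0,"wy":0,"wz":0},{"grip":0,"tx":0,"ty":13,"tz":0,"wx":0,"wy":0,"wz":0},{"grip":0,"tx":0,"ty":4,"tz":0,"wx":0,"wy":0,"wz":0},{"grip":0,"tx":-8,"ty":0,"tz":0,"wx":0,"wy":0,"wz":0},{"grip":0,"tx":-8,"ty":0,"tz":0,"wx":0,"wy":0,"wz":0},{"grip":0,"tx":-6,"ty":0,"tz":0,"wx":0,"wy":0,"wz":0},{"grip":0,"tx":-4,"ty":0,"tz":0,"wx":0,"wy":0,"wz":0},{"grip":0,"tx":-4,"ty":0,"tz":0,"wx":0,"wy":0,"wz":0}]';python3 -m handwheel '[{"grip":0,"tx":-4,"ty":0,"tz":0,"wx":0,"wy":0,"wz":0},{"grip":0,"tx":-6,"ty":0,"tz":0,"wx":0,"wy":0,"wz":0},{"grip":0,"tx":-6,"ty":0,"tz":0,"wx":0,"wy":0,"wz":0},{"grip":0,"tx":-6,"ty":0,"tz":0,"wx":0,"wy":0,"wz":0}]'
python3 - <<'E'
from h import *
plan(5,46,25,YAW)
E
```

```text
time_s: 15.47
eef_pos: [574.6, -145.7, 30.0]
ee_rot: [-0.54, 0.54, -0.455, 0.457]
force: [0.8, -2.0, 2.5]
grip_width: -0.0
time_s: 15.8
eef_pos: [570.3, -123.9, 28.8]
ee_rot: [-0.54, 0.54, -0.456, 0.457]
force: [1.3, -2.0, 0.9]
grip_width: -0.002
t 15.8 pos [ 570.3 -123.9   28.8] board [   4.6 -126.4] axes x,y,z [[0.167, -0.986, 0.001], [0.0, -0.001, -1.0], [0.986, 0.167, 0.0]] F [ 1.3 -2.   0.9] j [-0.41  0.66  1.53 -0.    0.95 -0.58]
shift tool [-172.4    3.6    0.9] world [-27.9 170.1  -3.8]
turn rotvec [-0.     0.003  0.001] shift in final axes [-172.4    3.8    0.4]
```

```bash
python3 -m handwheel '[{"grip":0,"tx":-8,"ty":0,"tz":0,"wx":0,"wy":0.003,"wz":0},{"grip":0,"tx":-8,"ty":0,"tz":0,"wx":0,"wy":0,"wz":0},{"grip":0,"tx":-8,"ty":0,"tz":0,"wx":0,"wy":0,"wz":0},{"grip":0,"tx":-8,"ty":0,"tz":0,"wx":0,"wy":0,"wz":0},{"grip":0,"tx":-8,"ty":0,"tz":0,"wx":0,"wy":0,"wz":0},{"grip":0,"tx":-8,"ty":0,"tz":0,"wx":0,"wy":0,"wz":0},{"grip":0,"tx":-8,"ty":0,"tz":0,"wx":0,"wy":0,"wz":0},{"grip":0,"tx":-8,"ty":0,"tz":0,"wx":0,"wy":0,"wz":0},{"grip":0,"tx":-8,"ty":0,"tz":0,"wx":0,"wy":0,"wz":0},{"grip":0,"tx":-8,"ty":0,"tz":0,"wx":0,"wy":0,"wz":0}]';python3 -m handwheel '[{"grip":0,"tx":-8,"ty":0,"tz":0,"wx":0,"wy":0,"wz":0},{"grip":0,"tx":-8,"ty":0,"tz":0,"wx":0,"wy":0,"wz":0},{"grip":0,"tx":-8,"ty":0,"tz":0,"wx":0,"wy":0,"wz":0},{"grip":0,"tx":-8,"ty":0,"tz":0,"wx":0,"wy":0,"wz":0},{"grip":0,"tx":-8,"ty":0,"tz":0,"wx":0,"wy":0,"wz":0},{"grip":0,"tx":-7,"ty":0,"tz":0,"wx":0,"wy":0,"wz":0},{"grip":0,"tx":-6,"ty":0,"tz":0,"wx":0,"wy":0,"wz":0},{"grip":0,"tx":-5,"ty":0,"tz":0,"wx":0,"wy":0,"wz":0},{"grip":0,"tx":-4,"ty":0,"tz":0,"wx":0,"wy":0,"wz":0},{"grip":0,"tx":0,"ty":0,"tz":0,"wx":0,"wy":0,"wz":0}]'
python3 - <<'E'
from h import *
plan(5,46,25,YAW)
from rig import eyes
for n in("wrist","scene"):
    c=eyes.capture(n); im=c["pixels"][:,:,::-1]; pickle.dump(c,open(f"{n}13.pkl","wb"))
    if n=="scene": im=cv2.resize(im[140:300,110:400],None,fx=2.7,fy=2.7,interpolation=cv2.INTER_CUBIC)
    cv2.imwrite(f"pics/{n}13.png",im)
E
```

```text
time_s: 16.63
eef_pos: [556.9, -44.7, 28.5]
ee_rot: [-0.539, 0.54, -0.457, 0.457]
force: [0.4, -3.8, 2.1]
grip_width: -0.002
time_s: 17.47
eef_pos: [546.8, 16.6, 28.4]
ee_rot: [-0.539, 0.54, -0.457, 0.457]
force: [-0.4, -0.1, -0.2]
grip_width: 0.001
t 17.4667 pos [546.8  16.6  28.4] board [ 4.5 16.1] axes x,y,z [[0.165, -0.986, 0.0], [0.0, -0.0, -1.0], [0.986, 0.165, -0.0]] F [-0.4 -0.1 -0.2] j [-0.18  0.6   1.64 -0.    0.89 -0.35]
shift tool [-29.9   3.4   0.5] world [-4.4 29.6 -3.4]
turn rotvec [0. 0. 0.] shift in final axes [-29.9   3.4   0.5]
```

View pics/wrist13.png

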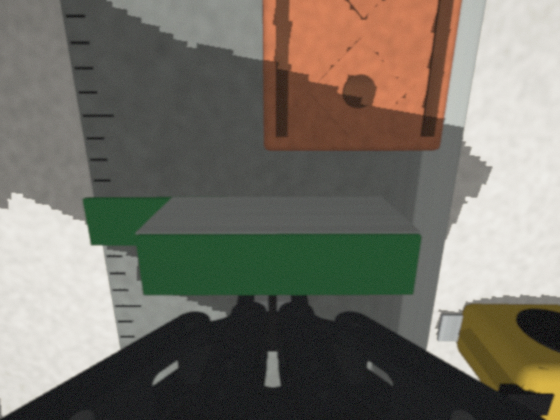

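View pics/scene13.png

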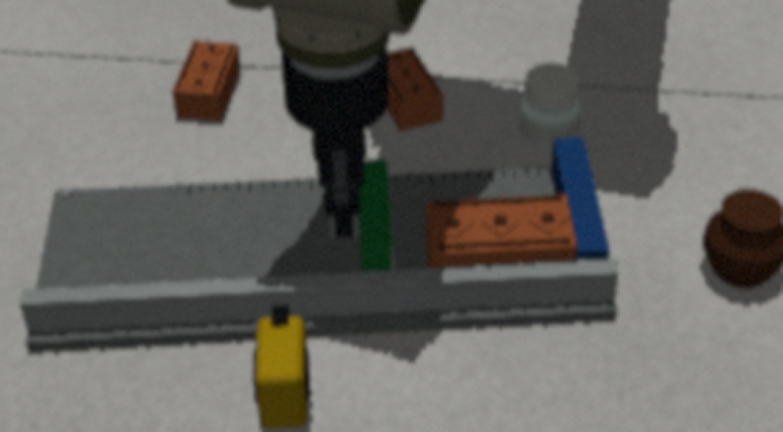

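```bash
python3 -m handwheel '[{"grip":0,"tx":-4,"ty":0,"tz":0,"wx":0,"wy":0,"wz":0},{"grip":0,"tx":-4,"ty":0,"tz":0,"wx":0,"wy":0,"wz":0},{"grip":0,"tx":-4,"ty":0,"tz":0,"wx":0,"wy":0,"wz":0},{"grip":0,"tx":-4,"ty":0,"tz":0,"wx":0,"wy":0,"wz":0},{"grip":0,"tx":-3,"ty":0,"tz":0,"wx":0,"wy":0,"wz":0},{"grip":0,"tx":-2,"ty":0,"tz":0,"wx":0,"wy":0,"wz":0},{"grip":0,"tx":-1.5,"ty":0,"tz":0,"wx":0,"wy":0,"wz":0},{"grip":0,"tx":0,"ty":0,"tz":0,"wx":0,"wy":0,"wz":0}]';python3 -m handwheel '[{"grip":0,"tx":-1.5,"ty":0,"tz":0,"wx":0,"wy":0,"wz":0},{"grip":0,"tx":0,"ty":0,"tz":0,"wx":0,"wy":0,"wz":0}]';python3 -m handwheel '[{"grip":0,"tx":-1.5,"ty":0,"tz":0,"wx":0,"wy":0,"wz":0},{"grip":0,"tx":0,"ty":0,"tz":0,"wx":0,"wy":0,"wz":0}]';python3 -m handwheel '[{"grip":0,"tx":-1.5,"ty":0,"tz":0,"wx":0,"wy":0,"wz":0},{"grip":0,"tx":0,"ty":0,"tz":0,"wx":0,"wy":0,"wz":0}]'
```

```text
time_s: 18.23
eef_pos: [543.1, 38.3, 28.5]
ee_rot: [-0.539, 0.54, -0.457, 0.457]
force: [0.7, 0.1, 0.3]
grip_width: 0.003
time_s: 18.4
eef_pos: [542.9, 39.6, 28.5]
ee_rot: [-0.539, 0.54, -0.457, 0.457]
force: [1.1, 0.2, -0.8]
grip_width: 0.002
time_s: 18.57
eef_pos: [542.7, 41.0, 28.5]
ee_rot: [-0.539, 0.54, -0.457, 0.457]
force: [-0.3, -0.3, 0.9]
grip_width: -0.001
time_s: 18.73
eef_pos: [542.4, 42.5, 28.5]
ee_rot: [-0.539, 0.54, -0.457, 0.457]
force: [-0.1, -2.0, 0.4]
grip_width: 0.001
```

```bash
python3 -m handwheel '[{"grip":0,"tx":-1,"ty":0,"tz":0,"wx":0,"wy":0,"wz":0},{"grip":0,"tx":0,"ty":0,"tz":0,"wx":0,"wy":0,"wz":0}]';python3 -m handwheel '[{"grip":0,"tx":-1,"ty":0,"tz":0,"wx":0,"wy":0,"wz":0},{"grip":0,"tx":0,"ty":0,"tz":0,"wx":0,"wy":0,"wz":0}]';python3 -m handwheel '[{"grip":0,"tx":-1,"ty":0,"tz":0,"wx":0,"wy":0,"wz":0},{"grip":0,"tx":0,"ty":0,"tz":0,"wx":0,"wy":0,"wz":0}]'
```

```text
time_s: 18.9
eef_pos: [542.3, 43.5, 28.5]
ee_rot: [-0.539, 0.54, -0.457, 0.457]
force: [-1.5, -1.4, 0.5]
grip_width: 0.002
time_s: 19.07
eef_pos: [542.1, 44.4, 28.5]
ee_rot: [-0.539, 0.54, -0.457, 0.457]
force: [-0.6, -1.8, 0.0]
grip_width: -0.001
time_s: 19.23
eef_pos: [542.2, 44.5, 28.5]
ee_rot: [-0.539, 0.54, -0.456, 0.458]
force: [-1.2, -7.5, -0.2]
grip_width: -0.0
```

```bash
python3 -m handwheel '[{"grip":0,"tx":-0.7,"ty":0,"tz":0,"wx":0,"wy":0,"wz":0},{"grip":0,"tx":0,"ty":0,"tz":0,"wx":0,"wy":0,"wz":0}]';python3 -m handwheel '[{"grip":0,"tx":3,"ty":0,"tz":0,"wx":0,"wy":0,"wz":0},{"grip":0,"tx":10,"ty":0,"tz":0,"wx":0,"wy":0,"wz":0},{"grip":0,"tx":25,"ty":0,"tz":0,"wx":0,"wy":0,"wz":0},{"grip":0,"tx":25,"ty":-25,"tz":0,"wx":0,"wy":0,"wz":0},{"grip":0,"tx":25,"ty":-30,"tz":0,"wx":0,"wy":0,"wz":0},{"grip":0,"tx":25,"ty":-30,"tz":0,"wx":0,"wy":0,"wz":0},{"grip":0,"tx":25,"ty":-30,"tz":0,"wx":0,"wy":0,"wz":0},{"grip":0,"tx":25,"ty":-30,"tz":0,"wx":0,"wy":0,"wz":0},{"grip":0,"tx":35,"ty":0,"tz":0,"wx":0,"wy":0,"wz":0},{"grip":0,"tx":35,"ty":0,"tz":0,"wx":0,"wy":0,"wz":0}]';python3 -m handwheel '[{"grip":0,"tx":35,"ty":0,"tz":0,"wx":0,"wy":0,"wz":0},{"grip":0,"tx":35,"ty":0,"tz":0,"wx":0,"wy":0,"wz":0},{"grip":0,"tx":0,"ty":0,"tz":0,"wx":0,"wy":0,"wz":0},{"grip":0,"tx":0,"ty":0,"tz":0,"wx":0,"wy":0,"wz":0}]'
python3 - <<'E'
from h import *
from rig import eyes
for n in("top","scene"):
    c=eyes.capture(n); im=c["pixels"][:,:,::-1]; pickle.dump(c,open(f"{n}14.pkl","wb"))
    im=im[170:300,200:400] if n=="top" else im[180:280,200:400]
    im=cv2.resize(im,None,fx=4,fy=4,interpolation=cv2.INTER_CUBIC)
    cv2.imwrite(f"pics/{n}14.png",im)
E
```

```text
time_s: 19.4
eef_pos: [542.1, 44.5, 28.5]
ee_rot: [-0.539, 0.54, -0.456, 0.458]
force: [-0.9, -11.8, 0.1]
grip_width: 0.003
time_s: 20.23
eef_pos: [580.9, -185.5, 176.0]
ee_rot: [0.54, -0.539, 0.455, -0.459]
force: [1.1, 0.6, -0.0]
grip_width: -0.002
time_s: 20.57
eef_pos: [591.3, -254.5, 173.1]
ee_rot: [-0.539, 0.539, -0.458, 0.458]
force: [0.0, 0.3, -0.6]
grip_width: 0.002
```

View pics/top14.png

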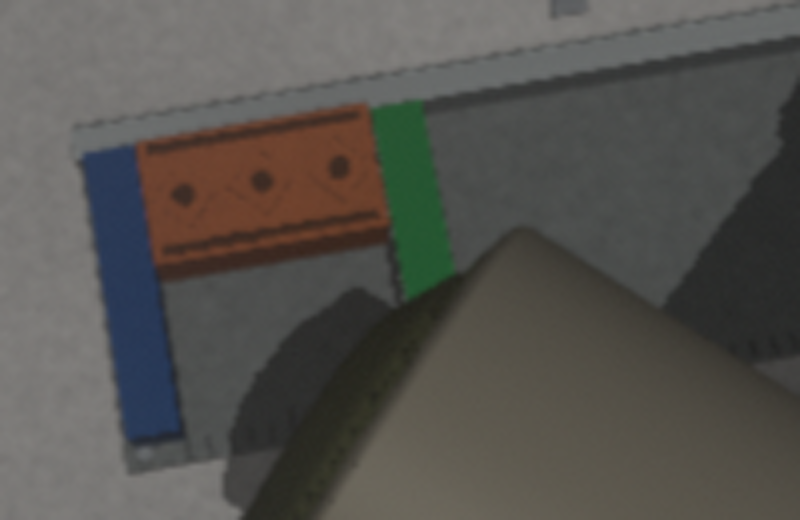

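View pics/scene14.png

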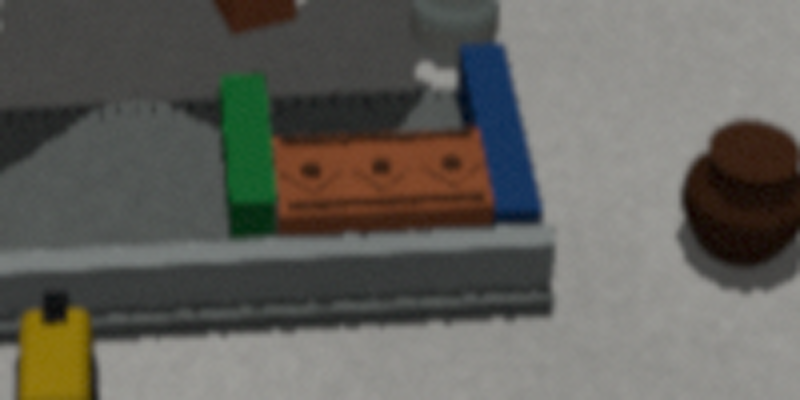

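Both views show the brick in the corner at the fence and the blue stop, with the green jaw against its free end and no gap visible. The arm is clear, and the tape and pot look undisturbed. I'm handing the job in.

```bash
python3 -c "
from rig import sense,ctrl
s=sense();print(s['time_s'],s['force'].round(1),abs(s['dq']).max())
print(ctrl.finish_job())"
```

```text
20.6667 [0.2 0.5 0.5] 0.018328559597933686
the job is handed in; nothing more can be done
None
```

I pushed the large brick into the corner against the fence and the blue stop without picking it up. After that I slid the green jaw up to its free end and moved the arm clear. The job was handed in at 20.7 s of the 67 s allowed, and it reports no verdict.

- **Brick:** I pushed it square to the fence with two open fingers, where it stalled at about 14 N. I then pushed it along the fence to the blue stop, where it stalled at about 12 N. A last nudge toward the fence met solid resistance at once (9 N), so it was still flush.
- **Jaw:** it slid with about 2 N and stalled against the brick at about 12 N.
- **Last pictures:** the top and scene views show no visible gap at the fence, the stop or the jaw. The pot and tape look where they were. The jar is only partly in view in the last scene picture, but nothing ever touched it.
- **Small disagreement:** the fingers stopped about 1.5 mm short of where my measurement put the stop. That is within the camera calibration error of about 2 mm, so I relied on the contact forces.

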